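# Hold the detergent spout out over a funnelled jar

### The job

Get the refill jar ready for filling: set the funnel from the wooden drainer upright and fully home in the neck of the jar that stands on the dispenser's tray, and let go of it. Then squeeze in the release button on the side of the dispenser's spout handle and, keeping it squeezed, pull the spout straight out past its first stop to the second, all the way out, so that its outlet is over the funnel. Finish while holding the handle there, button still in (the spout is sprung and runs back if let go); do not shift the jar, and leave the other things where they stand.

Things in the scene. Friction and masses are not known exactly. Their poses are not given: they have to be found in the camera images.
- funnel: White funnel, 66 mm tall, 50 g, upright in one of the drainer's two holes (either one). Origin: centre of the stem's lower tip; z up its axis. Stem tapers from 13 mm diameter at the tip to 22 mm at 30 mm; there a flat shoulder of 33 mm; cone widens to 56 mm at 50 mm; straight rim band, 56 mm outside, from 50 to 66 mm: grip across it from above, pads about 58 mm above the origin.
- jar: Amber glass jar, loose, 0.6 kg, on the tray 225 mm out from the tank front, below the outlet's place at the second stop. Origin: centre of its underside; z up. Body 72 mm diameter to 66 mm height, shoulder to 78 mm, neck 35 mm outside, 24 mm inside, rim at 115 mm, 37 mm deep. A funnel fully home rests with its shoulder flat on the rim, its stem tip 85 mm above the jar's origin.
- dispenser: Fixed detergent dispenser, at the left: grey tray 440 x 110 x 10 mm, reaching 280 mm out from the front; white tank 160 x 200 mm on a column, from 160 to 330 mm high, cap on top; steel telescoping spout from its front at 210 mm height. Origin: on the counter below the middle of the tank's front face. x points from the front face back into the tank, so the spout pulls out level along -x; z up.
- spout_grip (a point): Where to grip the spout's handle: its middle, 214 mm above the counter, level with the button; 85 mm out from the tank front at home, moves with the spout. Handle: grey block at the spout's end, 30 mm along the spout, 34 mm across, 44 mm tall (190 to 234 mm above the counter). Axes as the dispenser's. Grip from above, fingers closing across the spout (along y), one pad over the button.
- button_face (a point): Centre of the release button's outer face: round, grey, 18 mm diameter, 8 mm proud of the handle's side that looks to the dispenser's -y. Moves with the spout; axes as the dispenser's. Handle and button together are 42 mm across, 36 mm with the button in.
- outlet (a point): Lower end of the short outlet tube (16 mm diameter) below the handle, 170 mm above the counter, straight below the spout_grip point. The rim of the seated funnel is 9 mm below it at the second stop.
- spout (a joint): How far the spout is out, m: 0 home (start), 0.07 first stop, 0.14 second stop (end of travel). A spring pulls it back, 3 N at home to 6 N at the second stop. With the button out it is locked at home and catches at the first stop; nothing catches it at the second stop: with the button let out it runs back to the first stop.
- button (a joint): How far the button is pressed in, m: 0 out, 0.006 fully in; it frees the spout from 0.004 on. A spring: 2 N to start, 5 N fully in.
- drainer: Wooden block 170 x 75 x 45 mm on the counter, heavy, at the right, with two square 27 mm holes 45 mm either side of its middle along its x axis, holding the funnel and the stopper. Origin: centre of its underside.
- stopper: Cork stopper with a round wooden head of 34 mm diameter, 59 mm long in all, in the other hole of the drainer. Leave alone. Origin: lower tip centre.
- cup: Small white measuring cup, 48 mm diameter, 55 mm tall, standing on the tray 155 mm out from the tank front, below the first stop. Leave alone. Origin: underside.
- spray: White spray bottle with a grey trigger head, 68 mm diameter, 185 mm tall. Leave alone. Origin: underside.
- tabs: Upright cardboard carton 70 x 110 x 130 mm. Leave alone. Origin: underside.
- softener: White bottle with a cap, 70 mm diameter, 170 mm tall. Leave alone. Origin: underside.
- brush: Hand brush lying flat on the counter at the far right. Leave alone. Origin: its underside.
- pegs: Grey tub 100 x 120 x 70 mm of wooden clothes pegs. Leave alone. Origin: underside.
Not all that is in view belongs to the job. There is more than one size of the jar; the job needs the middle-sized.

How it is judged:
On the way, in this order (a step that is already met when the one before it is completed fails the run):
1. the funnel is fully home in the jar's neck, upright, and let go (z of funnel in the frame of jar between 0.082 and 0.088 m and horizontal distance between funnel and jar below 0.005 m and angle between funnel's own z axis and vertical below 0.12 rad and angle between jar's own z axis and vertical below 0.08 rad and contact force between the fingers and funnel below 0.3 N), for 0.3 s.
2. the button is squeezed in with the spout still at home (value of joint button above 0.004 m and value of joint spout below 0.02 m), for 0.05 s.
3. the spout is drawn past its first stop with the button in (value of joint button above 0.0035 m and value of joint spout above 0.085 m), for 0.02 s.
At the end, for the whole second after the job is handed in: Fingers hold the spout (over 3 N) still at its second stop (134 of 140 mm or more), button in (over 3.5 mm), outlet within 15 mm of the jar axis; funnel home in the upright jar (tip 82 to 88 mm above its underside, 5 mm off axis, 0.12 rad tilt at most), untouched and at rest (all of step 1 and value of joint spout above 0.134 m and value of joint button above 0.0035 m and contact force between the fingers and dispenser above 3 N and velocity of joint spout between -0.02 and 0.02 m/s and horizontal distance between outlet and jar below 0.015 m and linear speed of funnel below 0.02 m/s); the arm keeps its last pose, push and grip.
It fails at once if one of the other things is shifted more than 30 mm (distance of any of cup, stopper, spray, tabs, softener, brush, pegs from where it was at the start of the episode above 0.03 m).
It fails at once if the jar is shifted more than 30 mm (distance of jar from where it was at the start of the episode above 0.03 m).
It fails at once if the jar is tipped (angle between jar's own z axis and vertical above 0.35 rad).
It also fails if it takes over 51 s, if anything falls off the work surface, if the arm or the gripper's body presses on something with over 40 N, if the wrist force passes 120 N, or if a joint passes its speed limit or range.

### The arm

A 7-joint arm with a two-finger parallel gripper is mounted at the origin on the work surface. World frame = base frame: x ahead of the robot, y to its left, z up, the work surface at z = 0. Lengths are in m, angles in rad, forces in N, time in s.
With the tool pointing down it reaches from about 0.425 to 0.875 m from the base axis. Payload 4.7 kg.
Tool frame: the origin (TCP) lies midway between the tips of the shut fingers; the grasp point (between the pads) lies 19 mm behind it; z points along the fingers, y is the line along which they close (so a half turn about z gives the same grasp; the last joint's range is limited). The gripper opens to 87 mm and grips with 3 to 60 N. Pads are 19 mm wide; open, the fingers measure 117 mm over their backs; the gripper's body (75 mm by 190 mm) begins 51 mm behind the grasp point.
Start: joints at [1.296, 0.321, -0.07, 1.45, 0.023, 1.371, -0.057], TCP at [0.185, -0.623, 0.191] pointing down, gripper open.
Joint ranges: [-2.86, 2.86], [-0.3, 2.09], [-1.38, 1.24], [0.06, 2.45], [-1.56, 4.7], [0.09, 2.05], [-2.69, 2.69]. Speed limits (rad/s): [2.57, 2.57, 3.14, 3.14, 3.14, 3.14, 3.14].

### API

Orientations are given as a rotation vector (axis times angle).
In Python, from bench import ctrl gives the robot as it stands. The module is installed in compiled form; this text tells all that it offers.
- The arm moves only by the shell command python3 -m handwheel 'ROWS' [FORCE]. ROWS is JSON, a list of rows, each a list of 7 numbers: the finger opening in m, from 0 to 0.087, then the shift along the tool's x, y, z in m, then the turn, a rotation vector about the tool's x, y, z in degrees. A call has 1 to 12 rows; each row shifts and turns the commanded pose from where the row before left it, along the tool's axes as they then stand; what a row does not reach is not made up. A row lasts 1/8 s, in which the tool goes at most 62.5 mm and 10.7 degrees, less where a joint would pass 70% of its speed; a pose out of reach is approached as far as the arm can. A call is refused whole if a number of a shift passes 0.0625 or a number of a turn 10.7, either way. A call with a gripper value outside its range is refused whole. The fingers move at their own pace and stop on an object; FORCE is the grip in N (left out, the last holds). Time passes only in rows, so rows that do not move let the fingers close. It gives the time, the measured TCP pose, the force, the opening and the grip force at its end, in the units of the state.
- ctrl.get_state(): the state, without advancing time (a new reading comes with each control period).
- ctrl.get_image(name): name is "scene" or "top" or "wrist"; returns (picture, depth): 480x640x3 uint8, blue, green, red; 480x640 float32, m along the optical axis (not along the pixel's ray), 0 where there is no reading.
- ctrl.camera_info(name): a dict with "intrinsics" (3x3 intrinsics, pixels), "R" (3x3) and "t" (3): a world point X has camera coordinates R X + t. Camera axes: x right, y down, z forward; pixel columns grow to the right and rows downward; lengths in m; the calibration is good to about 2 mm. The wrist camera is an equidistant fisheye: a pixel r from the principal point sees the ray r / f radians off the axis. A picture is of the moment at which its call begins: read the wrist's pose just before it. camera_info takes no time and is no camera call; for the wrist camera it gives the pose at the moment of the call.
- ctrl.close_job(): hands the job in; it is judged then, once.
The state is a dict: "time": time; "joint_positions": joint angles; "qd": joint speeds; "joint_torque": joint torques, N m; "position": TCP position; "tool_rot": TCP orientation; "ft_force": force on the tool from outside, world axes, zero at the start; "torque": the same for the moment, N m; "grip_width": opening from 0.0 (shut) to 1.0 (fully open); "grip_force": force on a finger pad.
Only numpy, scipy, OpenCV 4.12 (cv2) and the standard library are available. Lean on these libraries where they do the work, as an engineer would, in place of code of your own. Each camera call takes 0.05 s, during which the arm holds its last target. There are 200 camera calls.

## Working session

There is one attempt and no reset: what is moved stays moved. The work goes in short steps, Python scripts to look and compute and a shell command to move; the robot and the scene stay as the last step left them, time stands still between calls to the robot, and variables do not carry over. Pictures are saved under pics/ and viewed, at most 10 in all, crops included, and the job is handed in when it is done.

```bash
mkdir -p pics; python3 - <<'E'
from bench import ctrl
import cv2,numpy as np
s=ctrl.get_state();print({k:np.round(v,3).tolist() for k,v in s.items()})
for n in("scene","top"):
    im,d=ctrl.get_image(n);cv2.imwrite(f"pics/{n}.png",im);np.savez(f"{n}.npz",im=im,d=d,**ctrl.camera_info(n))
    print(n,(d>0).mean(),{k:np.round(v,3).tolist() if not isinstance(v,str) else v for k,v in ctrl.camera_info(n).items()})
E
```

```text
{'time': 0.0, 'joint_positions': [1.296, 0.322, -0.07, 1.452, 0.023, 1.371, -0.057], 'qd': [-0.0, 0.001, -0.0, 0.001, 0.001, 0.001, -0.0], 'joint_torque': [-0.0, -49.129, -0.404, -31.253, -0.064, 0.044, 0.0], 'position': [0.185, -0.623, 0.19], 'tool_rot': [-3.107, -0.452, 0.001], 'ft_force': [-0.402, 0.759, -0.629], 'torque': [0.016, 0.031, -0.027], 'grip_force': 0.0, 'grip_width': 0.998}
scene 0.996142578125 {'intrinsics': [[599.559, 0.0, 336.117], [0.0, 599.559, 239.336], [0.0, 0.0, 1.0]], 'R': [[0.735, 0.677, 0.013], [0.449, -0.473, -0.759], [-0.508, 0.564, -0.651]], 't': [-0.356, -0.153, 1.657]}
top 0.9960709635416667 {'intrinsics': [[583.443, 0.0, 312.887], [0.0, 583.443, 247.311], [0.0, 0.0, 1.0]], 'R': [[0.021, -0.999, 0.031], [-0.986, -0.026, -0.165], [0.166, -0.027, -0.986]], 't': [-0.104, 0.567, 1.199]}
```

View pics/scene.png

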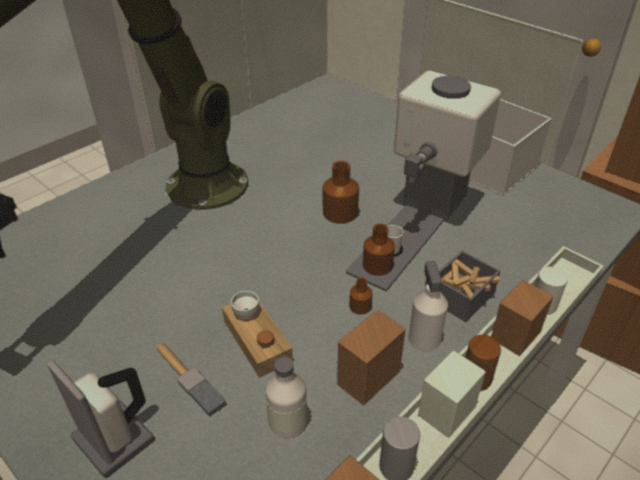

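View pics/top.png

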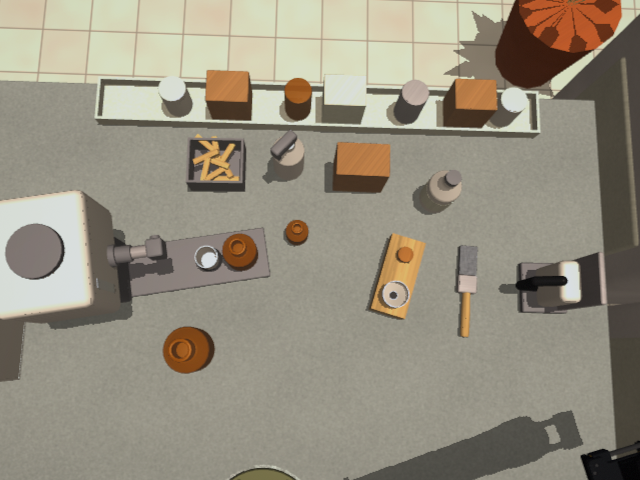

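The top view shows these candidates. Jars: (239,251) on the tray, mid-sized; (188,350) large; (297,231) small. White round things: funnel in the drainer at (396,294), cup on the tray at (207,258). Stopper: (404,255). I choose the jar at (239,251) and the funnel at (396,294). The handle is at about (153,247). Next I measure and take a crop to check.

```bash
cat > h.py <<'E'
import numpy as np,cv2
def load(n):
    f=np.load(n+".npz");return f["im"],f["d"],f["intrinsics"],f["R"],f["t"]
def cloud(n):
    im,d,K,R,t=load(n);v,u=np.indices(d.shape)
    c=np.stack([(u-K[0,2])/K[0,0]*d,(v-K[1,2])/K[1,1]*d,d],-1)
    P=(c-t)@R; P[d==0]=np.nan
    return im,P
def ray(n,uv,z):
    _,_,K,R,t=load(n);uv=np.atleast_2d(uv).astype(float)
    r=np.c_[(uv-K[:2,2])/K[0,0],np.ones(len(uv))]@R;o=-R.T@t
    return o+r*((z-o[2])/r[:,2])[:,None]
def circ(xy):
    A=np.c_[2*xy,np.ones(len(xy))];s=np.linalg.lstsq(A,(xy**2).sum(1),rcond=None)[0]
    return s[:2],np.sqrt(s[2]+s[:2]@s[:2])
E
python3 - <<'E'
from h import *
np.set_printoptions(precision=4,suppress=True)
for n in("top","scene"):
    im,P=cloud(n);z=P[...,2]
    def box(c,r): return (np.hypot(P[...,0]-c[0],P[...,1]-c[1])<r)
    if n=="top":
        g=ray(n,[[396,294],[239,251],[150,248],[404,255],[207,258]],.1);print("seeds",g)
    for nm,c,lo,hi,r in(("funnel",g[0],.072,.09,.05),("jar",g[1],.116,.135,.04),("stopper",g[3],.055,.09,.03),("cup",g[4],.058,.075,.035)):
        m=box(c,r)&(z>lo)&(z<hi);q=P[m]
        h,R=cv2.minEnclosingCircle(q[:,:2].astype(np.float32));print(n,nm,m.sum(),np.median(q[:,2]),q[:,2].max(),"enc",np.array(h),R,"mean",q[:,:2].mean(0))
    # handle
    m=box(g[2],.12)&(z>.225)&(z<.245)&(np.ptp(im.astype(int),axis=2)<60);q=P[m]
    if len(q): print(n,"handle top",m.sum(),np.nanmedian(q[:,2]),cv2.minAreaRect(q[:,:2].astype(np.float32)))
    # tray top
    m=box(g[1],.25)&(z>.007)&(z<.014)&(im.mean(2)<110);
    m=cv2.morphologyEx(m.astype(np.uint8),cv2.MORPH_OPEN,np.ones((5,5)));k,l,st,_=cv2.connectedComponentsWithStats(m)
    i=1+st[1:,4].argmax();q=P[l==i];print(n,"tray",len(q),cv2.minAreaRect(q[:,:2].astype(np.float32)))
    m=box(g[2]+[0,.15,0],.25)&(z>.3)&(z<.345);q=P[m];print(n,"tank top",len(q),cv2.minAreaRect(q[:,:2].astype(np.float32)) if len(q) else 0)
im,_=cloud("top")
a=cv2.resize(im[200:330,90:290],None,fx=3,fy=3,interpolation=2);b=cv2.resize(im[220:330,350:450],None,fx=3,fy=3,interpolation=2)
o=np.zeros((390+340,600,3),np.uint8);o[:390]=a;o[395:725,:300]=b
cv2.imwrite("pics/crop.png",cv2.resize(o,None,fx=.8,fy=.8))
E
```

```text
seeds [[ 0.4688 -0.2597  0.1   ]
 [ 0.5489  0.0618  0.1   ]
 [ 0.5503  0.2422  0.1   ]
 [ 0.5495 -0.2764  0.1   ]
 [ 0.5328  0.126   0.1   ]]
top funnel 130 0.08055686124835376 0.08756200721104375 enc [ 0.471  -0.2613] 0.0284150131046772 mean [ 0.4714 -0.2623]
top jar 147 0.12502386970176585 0.1313972925918839 enc [0.5549 0.0653] 0.017496315762400627 mean [0.5544 0.0652]
top stopper 203 0.062406336635731766 0.0718384848585875 enc [ 0.5572 -0.2853] 0.017333025112748146 mean [ 0.5568 -0.2848]
top cup 99 0.06495932698041089 0.07469916181502403 enc [0.5367 0.1249] 0.033981889486312866 mean [0.5418 0.1349]
top handle top 872 0.23315487175419694 ((0.5321075916290283, 0.2403154969215393), (0.17933060228824615, 0.10302736610174179), 11.361350059509277)
top tray 30 ((0.5291395783424377, 0.22361087799072266), (0.010001491755247116, 0.01131470873951912), 89.81324768066406)
top tank top 9023 ((0.5025877356529236, 0.35980314016342163), (0.2007455974817276, 0.15387320518493652), 9.705475807189941)
scene funnel 204 0.0770463415429499 0.08356921925780891 enc [ 0.4756 -0.2638] 0.03099348582327366 mean [ 0.475 -0.265]
scene jar 118 0.12160188175347601 0.1264799411962132 enc [0.56   0.0618] 0.019333871081471443 mean [0.5594 0.0605]
scene stopper 168 0.06048195639654372 0.06536526591860631 enc [ 0.5601 -0.2877] 0.017697468400001526 mean [ 0.5606 -0.2882]
scene cup 61 0.061313439983706884 0.06670895021988962 enc [0.5438 0.1317] 0.02696756273508072 mean [0.546  0.1365]
scene handle top 766 0.23321600496463524 ((0.5431081056594849, 0.2515183091163635), (0.19259822368621826, 0.1248217299580574), 22.002962112426758)Traceback (most recent call last):
  File "<stdin>", line 17, in <module>
ValueError: attempt to get argmax of an empty sequence
```

```bash
python3 - <<'E'
from h import *
np.set_printoptions(precision=4,suppress=True)
im,P=cloud("top");z=P[...,2]
hsv=cv2.cvtColor(im,cv2.COLOR_BGR2HSV)
print("tray px",im[285,180],im[250,190],"counter",im[310,200],P[285,180],P[310,200])
c=P[250,225][:2]
# tank top & tank front
m=(z>.31)&(z<.345)&(P[...,1]>.2);q=P[m];r=cv2.minAreaRect(q[:,:2].astype(np.float32));print("tank",r,cv2.boxPoints(r))
# handle: z .19-.236 in front of the tank
for n in("top","scene"):
    im,P=cloud(n);z=P[...,2]
    m=(np.abs(z-.234)<.008)&(abs(P[...,0]-.545)<.04)&(P[...,1]>.14)&(P[...,1]<.255)&(np.ptp(im.astype(int),axis=2)<40)
    q=P[m];v,u=np.where(m)
    if len(q): print(n,"handletop",len(q),u.min(),u.max(),v.min(),v.max(),cv2.minAreaRect(q[:,:2].astype(np.float32)),q.mean(0))
im,_=cloud("top")
a=cv2.resize(im[200:330,90:290],None,fx=3,fy=3,interpolation=2);b=cv2.resize(im[220:330,350:450],None,fx=3,fy=3,interpolation=2)
o=np.zeros((390+340,600,3),np.uint8);o[:390]=a;o[395:725,:300]=b
sc=cv2.imread("pics/scene.png")[130:230,385:485];o[395:695,300:]=cv2.resize(sc,None,fx=3,fy=3,interpolation=2)
cv2.imwrite("pics/crop.png",cv2.resize(o,None,fx=.8,fy=.8))
E
```

```text
tray px [124 129 139] [124 129 138] counter [139 151 155] [0.4852 0.1951 0.01  ] [0.4328 0.1507 0.0006]
tank ((0.5024933218955994, 0.360374391078949), (0.20073916018009186, 0.1527152806520462), 9.705475807189941) [[0.3907 0.4187]
 [0.4164 0.2682]
 [0.6143 0.302 ]
 [0.5886 0.4526]]
top handletop 345 125 162 236 257 ((0.5308941602706909, 0.2213525027036667), (0.03901850804686546, 0.06733381748199463), 6.542637825012207) [0.5295 0.205  0.2336]
scene handletop 126 405 422 154 164 ((0.5354045033454895, 0.19947083294391632), (0.03402161970734596, 0.03441234678030014), 7.588964939117432) [0.5361 0.1967 0.231 ]
```

View pics/crop.png

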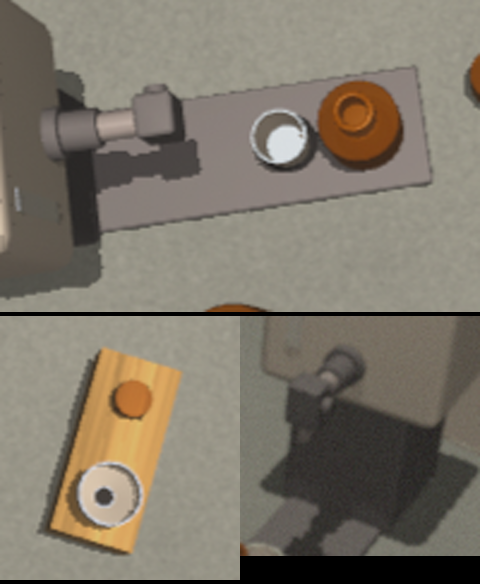

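The crop confirms it. The mid-sized jar is on the tray, the funnel (bore visible) is in the drainer's near hole, and the stopper is in the other. The button bump is on the handle's world +x side, at crop (155,88). The spout's axis comes out at world direction (-0.168, 0.986) into the tank. I turn the tool so that it closes across the spout and travel to the funnel.

```bash
python3 -m handwheel '[[0.087,0,0,-0.006,0,0,-10.4],[0.087,0,0,-0.006,0,0,-10.4],[0.087,0,0,-0.006,0,0,-10.4],[0.087,0,0,-0.006,0,0,-10.4],[0.087,0,0,-0.006,0,0,-10.4],[0.087,0,0,-0.006,0,0,-10.4],[0.087,0,0,-0.006,0,0,-10.4],[0.087,0,0,-0.006,0,0,-10.4],[0.087,0.0384,0.0431,0,0,0,0],[0.087,0.0384,0.0431,0,0,0,0],[0.087,0.0384,0.0431,0,0,0,0],[0.087,0.0384,0.0431,0,0,0,0]]' 20
python3 -m handwheel '[[0.087,0.0384,0.0431,0,0,0,0],[0.087,0.0384,0.0431,0,0,0,0],[0.087,0.0384,0.0431,0,0,0,0],[0.087,0.0384,0.0431,0,0,0,0],[0.087,0,0,0,0,0,0],[0.087,0,0,0,0,0,0]]'
cat >> h.py <<'E'
def wcloud(ctrl,tag):
    ci=ctrl.camera_info("wrist");im,d=ctrl.get_image("wrist");cv2.imwrite(f"pics/{tag}.png",im)
    K,R,t=ci["intrinsics"],np.array(ci["R"]),np.array(ci["t"])
    v,u=np.indices(d.shape);x=(u-K[0][2])/K[0][0];y=(v-K[1][2])/K[1][1];th=np.hypot(x,y)+1e-9
    s=np.tan(np.minimum(th,1.45))/th*d;P=(np.stack([x*s,y*s,d],-1)-t)@R;P[d==0]=np.nan
    return im,P
def delta(st,target):
    from scipy.spatial.transform import Rotation as Ro
    R=Ro.from_rotvec(st["tool_rot"]).as_matrix();return R.T@(np.array(target)-st["position"]),R
E
python3 - <<'E'
from bench import ctrl
from h import *
np.set_printoptions(precision=4,suppress=True)
st=ctrl.get_state();print(st["time"],st["position"])
d,R=delta(st,[.473,-.2625,.054]);print("to funnel",d);print(R)
im,P=wcloud(ctrl,"w1");z=P[...,2]
for nm,lo,hi,c,r in(("rim",.074,.09,(.473,-.2625),.04),("stopper",.055,.085,(.558,-.286),.03)):
    q=P[(z>lo)&(z<hi)&(np.hypot(P[...,0]-c[0],P[...,1]-c[1])<r)]
    if len(q): print(nm,len(q),cv2.minEnclosingCircle(q[:,:2].astype(np.float32)),np.median(q,0))
E
```

```text
time: 1.6
position: [0.3298, -0.4408, 0.2388]
tool_rot: [-2.025, -2.402, 0.0]
ft_force: [1.4, -0.2, 0.9]
grip_width: 1.002
grip_force: 0.0
time: 2.35
position: [0.4724, -0.2625, 0.2388]
tool_rot: [-2.024, -2.402, 0.002]
ft_force: [-0.1, -0.3, -0.2]
grip_width: 1.004
grip_force: 0.0
2.35 [ 0.4724 -0.2625  0.2388]
to funnel [-0.0001  0.0008  0.1848]
[[-0.1693  0.9856 -0.0011]
 [ 0.9856  0.1693 -0.0004]
 [-0.0002 -0.0012 -1.    ]]
rim 474 ((0.47272008657455444, -0.26299095153808594), 0.028217434883117676) [ 0.4724 -0.2661  0.0795]
stopper 755 ((0.5592400431632996, -0.2873769700527191), 0.01715591549873352) [ 0.5584 -0.2866  0.0607]
```

View pics/w1.png

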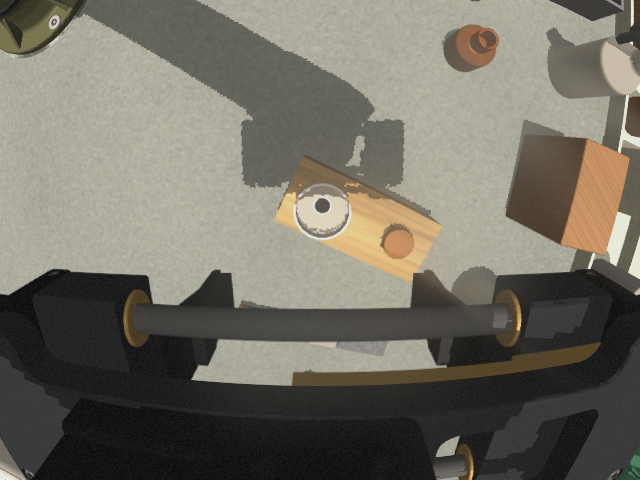

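The wrist view shows the funnel at (322,210) right ahead of the fingers and the stopper at (398,241). The rim is at (0.4727, -0.2630), within 1 mm of the command. I go down and grip.

```bash
python3 -m handwheel '[[0.087,0,0,0.045,0,0,0],[0.087,0,0.0005,0.045,0,0,0],[0.087,0,0,0.045,0,0,0],[0.087,0,0,0.03,0,0,0],[0.087,0,0,0.02,0,0,0],[0.087,0,0,0,0,0,0],[0.05,0,0,0,0,0,0],[0.05,0,0,0,0,0,0],[0.05,0,0,0,0,0,0],[0.05,0,0,0,0,0,0],[0.05,0,0,0,0,0,0]]' 20
```

```text
time: 3.78
position: [0.4735, -0.2619, 0.0543]
tool_rot: [2.024, 2.402, -0.0]
ft_force: [-0.7, 0.3, -0.7]
grip_width: 0.593
grip_force: 0.0
```

```bash
python3 -m handwheel '[[0.05,0,0,0,0,0,0],[0.05,0,0,0,0,0,0]]' 20; python3 - <<'E'
from bench import ctrl
from h import *
im,P=wcloud(ctrl,"w2")
E
```

```text
time: 4.03
position: [0.4734, -0.2619, 0.0541]
tool_rot: [2.025, 2.402, -0.0]
ft_force: [-0.1, -0.8, 0.2]
grip_width: 0.572
grip_force: 0.0
```

View pics/w2.png

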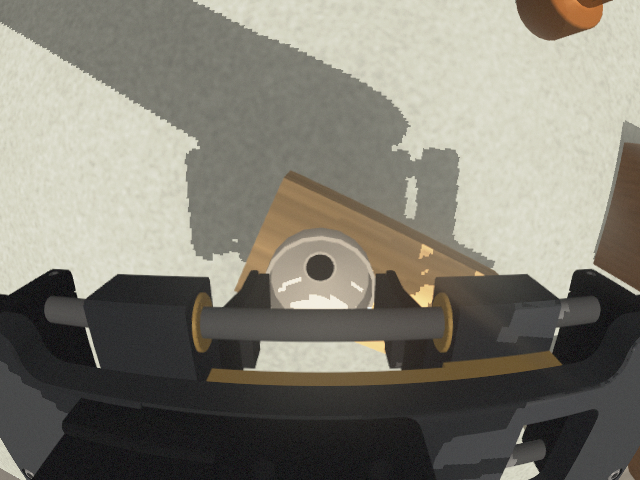

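The funnel is at (320,275), but the fingers went to their 50 mm target without force. I measure the rim and the fingers from this view.

```bash
python3 - <<'E'
from bench import ctrl
from h import *
np.set_printoptions(precision=4,suppress=True)
st=ctrl.get_state();im,P=wcloud(ctrl,"w3");np.savez("w3.npz",im=im,P=P)
R=delta(st,[0,0,0])[1]
Q=(P-st["position"])@R
for p in((320,240),(320,230),(274,280),(370,280),(285,250),(360,250),(250,300),(262,300),(382,300),(392,300),(262,350),(385,350),(320,300)):
    print(p,im[p[1],p[0]],"tool",Q[p[1],p[0]],"world",P[p[1],p[0]])
z=P[...,2];m=(z>.072)&(z<.09)&(np.ptp(im.astype(int),axis=2)<60)&(im.mean(2)>110)&(abs(Q[...,0])<.06)&(abs(Q[...,1])<.04)
q=P[m];print(m.sum(),cv2.minEnclosingCircle(q[:,:2].astype(np.float32)),q.min(0),q.max(0))
E
```

```text
(320, 240) [144 162 173] tool [ 0.0177 -0.0003 -0.0028] world [ 0.4701 -0.2444  0.0569]
(320, 230) [107 118 126] tool [ 0.0268 -0.0002 -0.0163] world [ 0.4686 -0.2355  0.0704]
(274, 280) [150 166 180] tool [-0.0029 -0.025  -0.0089] world [ 0.4493 -0.2689  0.063 ]
(370, 280) [101 113 121] tool [ 0.0016  0.025  -0.0197] world [ 0.4978 -0.256   0.0738]
(285, 250) [167 187 198] tool [ 0.0194 -0.0167 -0.0255] world [ 0.4536 -0.2456  0.0796]
(360, 250) [111 122 132] tool [ 0.0176  0.0194 -0.02  ] world [ 0.4895 -0.2412  0.0741]
(250, 300) [46 52 54] tool [ 0.0096 -0.0278 -0.0604] world [ 0.4443 -0.2571  0.1145]
(262, 300) [50 53 56] tool [ 0.0063 -0.0242 -0.0531] world [ 0.4484 -0.2598  0.1072]
(382, 300) [41 50 56] tool [ 0.0055  0.0261 -0.0515] world [ 0.4982 -0.252   0.1056]
(392, 300) [48 53 60] tool [ 0.0096  0.0286 -0.0604] world [ 0.4999 -0.2475  0.1144]
(262, 350) [187 205 206] tool [-0.0903 -0.0468  0.0557] world [ 0.4426 -0.3588 -0.0016]
(385, 350) [52 62 70] tool [-0.0087  0.0258 -0.0684] world [ 0.5003 -0.2661  0.1225]
(320, 300) [226 238 243] tool [-0.0183 -0.0003 -0.001 ] world [ 0.4761 -0.28    0.0551]
1194 ((0.4730008542537689, -0.26279452443122864), 0.02799331024289131) [ 0.4453 -0.2798  0.072 ] [ 0.5005 -0.2351  0.0873]
```

```bash
python3 -m handwheel '[[0.03,0,0,0,0,0,0],[0.03,0,0,0,0,0,0],[0.03,0,0,0,0,0,0],[0.03,0,0,0,0,0,0]]' 20
```

```text
time: 4.62
position: [0.4734, -0.2619, 0.0542]
tool_rot: [2.025, 2.402, -0.0]
ft_force: [-0.4, -0.6, 0.2]
grip_width: 0.351
grip_force: 0.0
```

```bash
python3 - <<'E'
from bench import ctrl
from h import *
np.set_printoptions(precision=4,suppress=True)
im,P=wcloud(ctrl,"w4")
s,_=ctrl.get_image("scene")
o=np.hstack([im[180:400,200:440],cv2.resize(s[250:360,200:320],(240,220),interpolation=2)])
cv2.imwrite("pics/c4.png",cv2.resize(o,None,fx=1.6,fy=1.6))
E
```

```text
(no output)
```

View pics/c4.png

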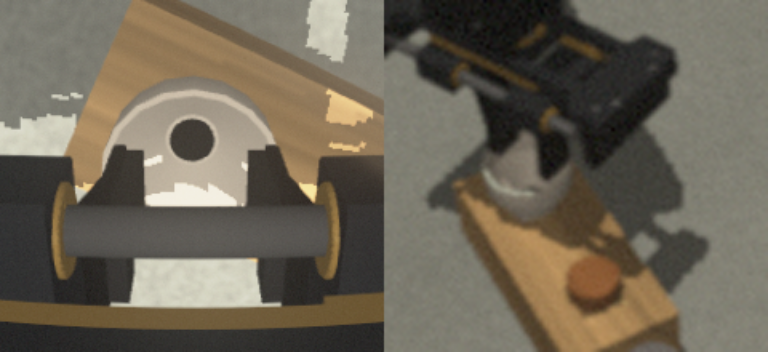

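The fingers closed above the rim: the crop shows the tips over the funnel's mouth at (125,150) and (262,150). I measure where the tips really are.

```bash
python3 - <<'E'
from bench import ctrl
from h import *
np.set_printoptions(precision=4,suppress=True)
st=ctrl.get_state();R=delta(st,[0,0,0])[1]
im,d=ctrl.get_image("scene");np.savez("s2.npz",im=im,d=d,**ctrl.camera_info("scene"))
im,P=cloud("s2");Q=(P-st["position"])@R
m=(im.max(2)<75)&(abs(Q[...,0])<.03)&(abs(Q[...,1])<.05)&(Q[...,2]>-.12)&(Q[...,2]<.03)
v,u=np.where(m);q=Q[m];o=np.argsort(-q[:,2])[:25]
print(m.sum());print(np.c_[u[o],v[o],q[o]])
im,P=wcloud(ctrl,"w5");Q=(P-st["position"])@R
m=(im.max(2)<75)&(abs(Q[...,0])<.04)&(abs(Q[...,1])<.05)&(Q[...,2]<.03)
v,u=np.where(m);q=Q[m];o=np.argsort(-q[:,2])[:25]
print("wrist");print(np.c_[u[o],v[o],q[o]]);print(st["joint_positions"])
E
```

```text
389
[[267.     316.       0.0173   0.0387   0.0158]
 [258.     315.       0.0069   0.0237   0.0123]
 [267.     312.       0.0237   0.0341   0.0123]
 [261.     310.       0.0208   0.0206   0.0116]
 [261.     313.       0.0141   0.0259   0.0115]
 [261.     311.       0.0183   0.0226   0.0112]
 [265.     317.       0.0097   0.0399   0.0111]
 [263.     307.       0.0292   0.0193   0.0109]
 [262.     324.      -0.0089   0.0468   0.0107]
 [259.     307.       0.0244   0.0125   0.0106]
 [259.     312.       0.0134   0.0213   0.0106]
 [264.     314.       0.0147   0.0334   0.0105]
 [263.     315.       0.0113   0.0335   0.0104]
 [266.     311.       0.0234   0.0318   0.0104]
 [259.     311.       0.0153   0.0199   0.0102]
 [262.     317.       0.0055   0.0355   0.0099]
 [262.     313.       0.0141   0.0287   0.0099]
 [263.     313.       0.0153   0.0304   0.0099]
 [265.     309.       0.0263   0.027    0.0098]
 [266.     317.       0.0099   0.0424   0.0097]
 [267.     317.       0.011    0.0441   0.0097]
 [264.     312.       0.0183   0.0306   0.0095]
 [262.     312.       0.0156   0.0276   
[... 669 characters left out ...]
 0.0025   0.0077]
 [315.     260.       0.0028  -0.0032   0.0077]
 [309.     274.      -0.0058  -0.0068   0.0077]
 [315.     269.      -0.0027  -0.0033   0.0076]
 [316.     266.      -0.0008  -0.0027   0.0076]
 [318.     268.      -0.0021  -0.0015   0.0076]
 [329.     276.      -0.007    0.0048   0.0076]
 [317.     276.      -0.007   -0.0021   0.0075]
 [312.     258.       0.0041  -0.0049   0.0075]
 [328.     268.      -0.002    0.0042   0.0075]
 [323.     274.      -0.0057   0.0013   0.0075]
 [324.     266.      -0.0008   0.0019   0.0075]
 [331.     265.      -0.0002   0.0059   0.0075]
 [317.     270.      -0.0032  -0.0021   0.0075]]
[ 0.9681  0.2505 -0.5736  1.8665  0.1542  1.0685  0.5043]
```

```bash
python3 - <<'E'
from bench import ctrl
from h import *
np.set_printoptions(precision=4,suppress=True)
st=ctrl.get_state();R=delta(st,[0,0,0])[1]
im,P=wcloud(ctrl,"w6");Q=(P-st["position"])@R
for u in (280,286,358,366):
  for v in range(266,305,4): print(u,v,im[v,u],Q[v,u])
cv2.imwrite("pics/c6.png",cv2.resize(im[230:380,230:410],None,fx=4,fy=4,interpolation=2))
E
```

```text
280 266 [146 162 173] [ 0.0041 -0.0218 -0.006 ]
280 270 [147 164 174] [ 0.0017 -0.0219 -0.0057]
280 274 [52 57 63] [ 0.0091 -0.019  -0.0305]
280 278 [51 58 60] [ 0.009  -0.0185 -0.0352]
280 282 [49 56 62] [ 0.01   -0.0177 -0.0423]
280 286 [56 61 65] [ 0.0092 -0.0174 -0.0449]
280 290 [47 54 58] [ 0.0094 -0.0169 -0.0496]
280 294 [49 53 60] [ 0.0096 -0.0164 -0.0542]
280 298 [48 52 56] [ 0.009  -0.0162 -0.0567]
280 302 [49 54 60] [ 0.0096 -0.0156 -0.0617]
286 266 [144 162 174] [ 0.0031 -0.0188 -0.0031]
286 270 [150 166 177] [ 0.0007 -0.0189 -0.003 ]
286 274 [49 55 62] [ 0.0094 -0.0161 -0.031 ]
286 278 [50 56 60] [ 0.0096 -0.0156 -0.0365]
286 282 [50 55 61] [ 0.01   -0.015  -0.0423]
286 286 [52 57 62] [ 0.0095 -0.0148 -0.0454]
286 290 [56 60 65] [ 0.0096 -0.0143 -0.0501]
286 294 [51 56 61] [ 0.0081 -0.0143 -0.0507]
286 298 [51 57 62] [ 0.0065 -0.0143 -0.0513]
286 302 [49 54 60] [ 0.0049 -0.0143 -0.0518]
358 266 [147 161 173] [ 0.0042  0.0201 -0.006 ]
358 270 [147 165 175] [ 0.0019  0.0201 -0.0061]
358 274 [54 60 64] [ 0.0091  0.0177 -0.0304]
358 278 [54 59 65] [ 0.0091  0.0172 -0.0352]
358 282 [49 55 61] [ 0.0098  0.0166 -0.0417]
358 286 [54 59 65] [ 0.0093  0.0163 -0.045 ]
358 290 [49 56 62] [ 0.0101  0.0158 -0.051 ]
358 294 [47 54 58] [ 0.0081  0.0159 -0.0508]
358 298 [51 56 62] [ 0.0064  0.0159 -0.051 ]
358 302 [47 54 59] [ 0.0048  0.0159 -0.0516]
366 266 [155 173 186] [ 0.0059  0.0238 -0.011 ]
366 270 [109 122 129] [ 0.0032  0.024  -0.0095]
366 274 [47 53 58] [ 0.0107  0.021  -0.0343]
366 278 [46 53 60] [ 0.01    0.0206 -0.0377]
366 282 [48 54 60] [ 0.0097  0.0202 -0.0415]
366 286 [49 57 62] [ 0.0093  0.0198 -0.0451]
366 290 [45 53 60] [ 0.0095  0.0193 -0.0497]
366 294 [47 54 60] [ 0.0094  0.0189 -0.0537]
366 298 [48 55 63] [ 0.0095  0.0184 -0.0577]
366 302 [49 56 61] [ 0.0094  0.018  -0.0613]
```

View pics/c6.png

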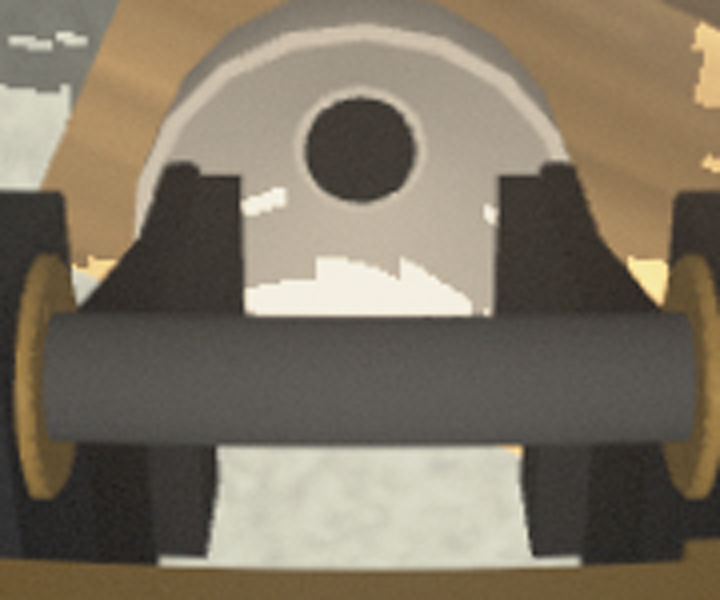

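The tips really sit about 28.5 mm short of the reported TCP along tool z (tip edge at image row 273, tool z -0.0285). Across they are centred, so that offset goes into every height. I open, go down 28 mm and close.

```bash
python3 -m handwheel '[[0.087,0,0,0,0,0,0],[0.087,0,0,0,0,0,0],[0.087,0,0,0,0,0,0],[0.087,0,0,0,0,0,0],[0.087,0,0,0,0,0,0],[0.087,0,0,0,0,0,0],[0.087,0,0,0,0,0,0]]' 20
python3 -m handwheel '[[0.087,0,-0.0005,0.01,0,0,0],[0.087,0,0,0.01,0,0,0],[0.087,0,0,0.008,0,0,0],[0.087,0,0,0,0,0,0]]'
python3 -m handwheel '[[0.045,0,0,0,0,0,0],[0.045,0,0,0,0,0,0],[0.045,0,0,0,0,0,0],[0.045,0,0,0,0,0,0],[0.045,0,0,0,0,0,0],[0.045,0,0,0,0,0,0]]' 20
```

```text
time: 5.75
position: [0.4734, -0.2619, 0.0541]
tool_rot: [2.025, 2.402, -0.0]
ft_force: [0.1, 0.7, -0.6]
grip_width: 0.98
grip_force: 0.0
time: 6.25
position: [0.4721, -0.2615, 0.025]
tool_rot: [-2.023, -2.401, 0.0]
ft_force: [-0.3, 0.1, 0.4]
grip_width: 1.002
grip_force: 0.0
time: 7.0
position: [0.473, -0.262, 0.0263]
tool_rot: [2.024, 2.402, -0.0]
ft_force: [-1.1, 0.5, 1.8]
grip_width: 0.638
grip_force: 20.0
```

Gripped: opening 55.5 mm, 20 N. I lift and carry it over the jar.

```bash
python3 -m handwheel '[[0.045,0,0,-0.03,0,0,0],[0.045,0,0,-0.06,0,0,0],[0.045,0,0,-0.06,0,0,0],[0.045,0.02,0.009,0,0,0,0],[0.045,0.0439,0.0197,0,0,0,0],[0.045,0.0439,0.0197,0,0,0,0],[0.045,0.0439,0.0197,0,0,0,0],[0.045,0.0439,0.0197,0,0,0,0],[0.045,0.0439,0.0197,0,0,0,0],[0.045,0.0439,0.0197,0,0,0,0],[0.045,0.0237,0.0108,0,0,0,0],[0.045,0,0,0,0,0,0]]'
python3 - <<'E'
from bench import ctrl
from h import *
np.set_printoptions(precision=4,suppress=True)
for n in("top","scene"):
    im,d=ctrl.get_image(n);np.savez(n+"2.npz",im=im,d=d,**ctrl.camera_info(n))
st=ctrl.get_state();print(st["position"],st["grip_force"]);R=delta(st,[0,0,0])[1]
im,P=wcloud(ctrl,"w7");z=P[...,2];Q=(P-st["position"])@R
br=im.astype(int);amber=(br[...,2]-br[...,0]>50)
m=amber&(z>.116)&(z<.135)&(abs(Q[...,0])<.08)&(abs(Q[...,1])<.06);q=P[m]
if len(q)>5: print("jar rim wrist",len(q),cv2.minEnclosingCircle(q[:,:2].astype(np.float32)),np.median(q,0))
m=amber&(z>.01)&(z<.135)&(np.hypot(P[...,0]-.557,P[...,1]-.064)<.06);q=P[m]
print("jar pts",len(q),np.percentile(q,[1,50,99],axis=0) if len(q) else 0)
zt=st["position"][2]+.0285
m=~amber&(np.ptp(br,axis=2)<60)&(br.mean(2)>100)&(abs(Q[...,0])<.035)&(abs(Q[...,1])<.035)&(z>.17);q=Q[m]
print("funnel tool",len(q));print(cv2.minEnclosingCircle(q[:,:2].astype(np.float32)),q.min(0),q.max(0))
for n in("top2","scene2"):
    im,P=cloud(n);br=im.astype(int);z=P[...,2];Q=(P-st["position"])@R
    m=(np.ptp(br,axis=2)<60)&(br.mean(2)>80)&(abs(Q[...,0])<.04)&(abs(Q[...,1])<.04)&(z>.16)&(z<.26);q=Q[m]
    print(n,len(q),q.min(0) if len(q) else 0,q.max(0) if len(q) else 0)
E
```

```text
time: 8.5
position: [0.556, 0.0676, 0.1751]
tool_rot: [-2.016, -2.406, -0.0]
ft_force: [0.5, -0.2, -0.4]
grip_width: 0.632
grip_force: 20.0
[0.5562 0.0635 0.1751] 19.99984071124345
jar rim wrist 655 ((0.5567194819450378, 0.06481679528951645), 0.01714872196316719) [0.5544 0.0742 0.1235]
jar pts 4677 [[0.5237 0.0442 0.0735]
 [0.5545 0.0757 0.0829]
 [0.5897 0.0976 0.1247]]
funnel tool 8441
((0.010694863274693489, 0.0014167331391945481), 0.040370382368564606) [-0.0296 -0.0347 -0.1273] [ 0.0348  0.0344 -0.0185]
top2 0 0 0
scene2 548 [-0.0335 -0.0327 -0.0767] [0.0306 0.0377 0.0136]
```

View pics/w7.png

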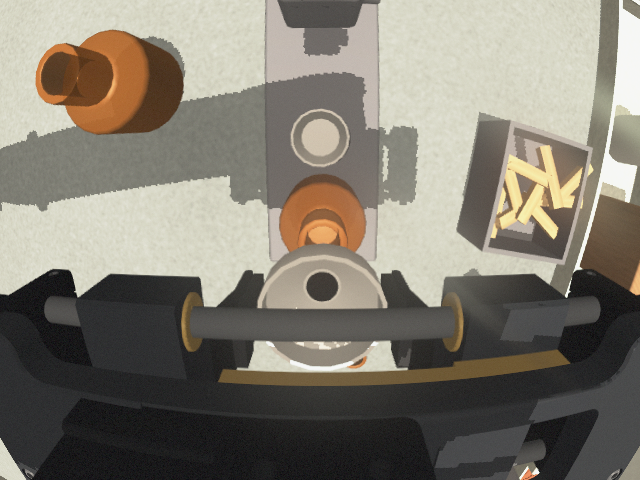

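The wrist view shows the funnel upright in the grip at (321,300) and the jar's neck just behind it at (322,235). The handle is at (318,15) and the cup at (320,137). I refine both circles.

```bash
python3 - <<'E'
from bench import ctrl
from h import *
np.set_printoptions(precision=4,suppress=True)
st=ctrl.get_state();R=delta(st,[0,0,0])[1]
im,P=wcloud(ctrl,"w8");z=P[...,2];Q=(P-st["position"])@R
br=im.astype(int);amber=(br[...,2]-br[...,0]>50)
def edge(q,nb=72,c=None):
    c=np.array(c);a=np.arctan2(*(q[:,:2]-c).T[::-1]);r=np.hypot(*(q[:,:2]-c).T);o=[]
    for k in range(nb):
        s=(a>-np.pi+k*2*np.pi/nb)&(a<=-np.pi+(k+1)*2*np.pi/nb)
        if s.sum()>1:o.append(q[s][r[s].argmax(),:2])
    return np.array(o)
q=P[amber&(z>.121)&(z<.130)&(np.hypot(P[...,0]-.5567,P[...,1]-.0645)<.03)]
e=edge(q,c=(.5567,.0645));e=e[e[:,1]>.062];print("jar",len(e),circ(e),"x mid of extreme",(q[:,0].min()+q[:,0].max())/2, np.median(q[:,2]))
k=~amber&(np.ptp(br,axis=2)<60)&(br.mean(2)>100)&(np.hypot(Q[...,0],Q[...,1])<.036)&(Q[...,2]>-.065)&(Q[...,2]<-.045)
q=Q[k];e=edge(q,c=(0,0));r=np.hypot(*e.T);e=e[(r>.025)];print("funnel rim in tool",len(e),circ(e),q[:,2].min(),np.median(q[:,2]))
a=np.c_[q[:,:2],np.ones(len(q))];print(st["position"])
E
```

```text
jar 38 (array([0.5569, 0.0642]), np.float64(0.016728742858054084)) x mid of extreme 0.5571009388284012 0.12368574387764499
funnel rim in tool 61 (array([-0.0011,  0.0006]), np.float64(0.02794402224088705)) -0.05996376660323694 -0.052251032579713204
[0.5564 0.0627 0.1753]
```

```bash
python3 -m handwheel '[[0.045,0.002,0,0,0,0,0],[0.045,0,0,0.015,0,0,0],[0.045,0,0,0.015,0,0,0],[0.045,0,0,0.01,0,0,0],[0.045,0,0,0.005,0,0,0],[0.045,0,0,0,0,0,0]]'
python3 -m handwheel '[[0.045,0,0,0.005,0,0,0],[0.045,0,0,0.005,0,0,0],[0.045,0,0,0.005,0,0,0],[0.045,0,0,0,0,0,0],[0.045,0,0,0,0,0,0]]'
```

```text
time: 9.45
position: [0.5564, 0.0661, 0.1307]
tool_rot: [-2.024, -2.402, 0.001]
ft_force: [-0.0, 0.2, -0.6]
grip_width: 0.632
grip_force: 20.0
time: 10.07
position: [0.5566, 0.0661, 0.1162]
tool_rot: [2.025, 2.402, 0.0]
ft_force: [0.1, -0.4, -0.2]
grip_width: 0.638
grip_force: 20.0
```

No side force. I go on down gently to the shoulder.

```bash
python3 -m handwheel '[[0.045,0,0,0.004,0,0,0],[0.045,0,0,0.003,0,0,0],[0.045,0,0,0,0,0,0],[0.045,0,0,0,0,0,0]]'
python3 -m handwheel '[[0.045,0,0,0.0015,0,0,0],[0.045,0,0,0,0,0,0],[0.045,0,0,0,0,0,0]]'
```

```text
time: 10.58
position: [0.5566, 0.066, 0.1091]
tool_rot: [2.025, 2.402, -0.0]
ft_force: [-0.6, -0.5, -0.6]
grip_width: 0.639
grip_force: 20.0
time: 10.95
position: [0.5566, 0.066, 0.1076]
tool_rot: [2.025, 2.402, -0.0]
ft_force: [-0.0, 0.2, -0.6]
grip_width: 0.635
grip_force: 20.0
```

```bash
python3 -m handwheel '[[0.045,0,0,0.0015,0,0,0],[0.045,0,0,0,0,0,0],[0.045,0,0,0,0,0,0]]'
python3 -m handwheel '[[0.045,0,0,0.0015,0,0,0],[0.045,0,0,0,0,0,0],[0.045,0,0,0,0,0,0]]'
```

```text
time: 11.32
position: [0.5567, 0.0659, 0.1063]
tool_rot: [2.025, 2.402, -0.0]
ft_force: [-0.3, -1.2, 2.6]
grip_width: 0.639
grip_force: 20.0
time: 11.7
position: [0.5569, 0.0659, 0.1063]
tool_rot: [2.024, 2.401, -0.001]
ft_force: [-4.8, -0.9, 12.0]
grip_width: 0.634
grip_force: 20.0
```

Contact at the expected height, 12 N. I ease off, let go, rise and check.

```bash
python3 -m handwheel '[[0.045,0,0,-0.0015,0,0,0],[0.06,0,0,0,0,0,0],[0.087,0,0,0,0,0,0],[0.087,0,0,0,0,0,0],[0.087,0,0,0,0,0,0],[0.087,0,0,0,0,0,0],[0.087,0,0,-0.01,0,0,0],[0.087,0,0,-0.03,0,0,0],[0.087,0,0,-0.045,0,0,0],[0.087,0,0,-0.045,0,0,0],[0.087,0,0,0,0,0,0]]'
python3 - <<'E'
from bench import ctrl
from h import *
np.set_printoptions(precision=4,suppress=True)
for n in("scene","top"):
    im,d=ctrl.get_image(n);np.savez(n+"3.npz",im=im,d=d,**ctrl.camera_info(n))
st=ctrl.get_state();print(st["position"],st["grip_width"])
im,P=wcloud(ctrl,"w9");z=P[...,2];br=im.astype(int)
w=(np.ptp(br,axis=2)<60)&(br.mean(2)>90)
q=P[w&(z>.15)&(z<.172)&(np.hypot(P[...,0]-.557,P[...,1]-.064)<.04)]
print("funnel rim",len(q),cv2.minEnclosingCircle(q[:,:2].astype(np.float32)),np.percentile(q[:,2],[50,90,99]))
c,r=cv2.minEnclosingCircle(q[:,:2].astype(np.float32));rr=np.hypot(*(q[:,:2]-c).T);e=q[(rr>.025)];s=np.linalg.lstsq(np.c_[e[:,:2]-c,np.ones(len(e))],e[:,2],rcond=None)[0];print("rim plane",s)
am=(br[...,2]-br[...,0]>50);q=P[am&(z>.05)&(z<.125)&(np.hypot(P[...,0]-.557,P[...,1]-.064)<.06)];print("jar",len(q),q.min(0),q.max(0))
m=(np.abs(z-.234)<.009)&(abs(P[...,0]-.535)<.05)&(P[...,1]>.17)&(P[...,1]<.235);q=P[m]
print("handle",len(q))
if len(q)>9: print(cv2.minAreaRect(q[:,:2].astype(np.float32)),np.median(q,0))
o=np.hstack([im[:330,180:460],cv2.resize(np.load("scene3.npz")["im"][130:295,340:480],(280,330),interpolation=2)]);cv2.imwrite("pics/c9.png",cv2.resize(o,None,fx=1.3,fy=1.3))
E
```

```text
time: 13.08
position: [0.559, 0.067, 0.2408]
tool_rot: [2.02, 2.398, 0.008]
ft_force: [0.5, 0.6, 0.2]
grip_width: 1.003
grip_force: 0.0
[0.5567 0.0661 0.2366] 0.9980127341828777
funnel rim 996 ((0.5576933026313782, 0.06513722240924835), 0.028321968391537666) [0.1592 0.1605 0.1612]
rim plane [-0.007   0.0262  0.1577]
jar 1332 [0.5217 0.0493 0.071 ] [0.592  0.0988 0.0869]
handle 2930
((0.5328850746154785, 0.19911029934883118), (0.0344046987593174, 0.026432599872350693), 9.761483192443848) [0.533  0.198  0.2326]
```

View pics/c9.png

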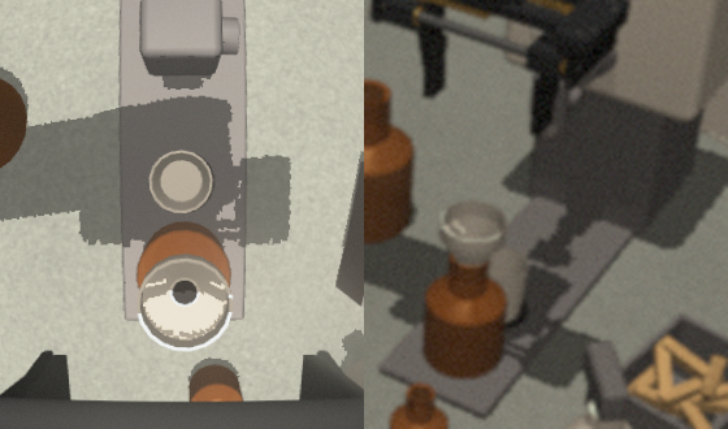

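The funnel sits level in the jar, rim at 0.161 m and centred at crop (185,303). The handle is at crop (180,35) with its button on the right, and its centre comes out at (0.5326, 0.2009). I go over it and down.

```bash
python3 -m handwheel '[[0.087,0.0457,0,0,0,0,0],[0.087,0.0457,0,0,0,0,0],[0.087,0.0456,0,0,0,0,0],[0.087,0,0,0,0,0,0],[0.087,0,0,0,0,0,0]]'
python3 -m handwheel '[[0.087,0,0,0.02,0,0,0],[0.087,0,0,0.025,0,0,0],[0.087,0,0,0.025,0,0,0],[0.087,0,0,0,0,0,0],[0.087,0,0,0,0,0,0]]'
```

```text
time: 13.85
position: [0.533, 0.2001, 0.2349]
tool_rot: [-2.024, -2.402, 0.004]
ft_force: [-0.5, -0.8, -0.3]
grip_width: 1.0
grip_force: 0.0
time: 14.48
position: [0.5338, 0.2004, 0.1663]
tool_rot: [2.026, 2.401, 0.0]
ft_force: [-0.1, 1.1, 0.2]
grip_width: 1.001
grip_force: 0.0
```

```bash
python3 -m handwheel '[[0.03,0,0,0,0,0,0],[0.03,0,0,0,0,0,0],[0.03,0,0,0,0,0,0],[0.03,0,0,0,0,0,0],[0.03,0,0,0,0,0,0],[0.03,0,0,0,0,0,0],[0.03,0,0,0,0,0,0],[0.03,0,0,0,0,0,0]]' 35
```

```text
time: 15.48
position: [0.5327, 0.2009, 0.1661]
tool_rot: [-2.024, -2.402, 0.002]
ft_force: [-2.2, -1.3, 2.4]
grip_width: 0.406
grip_force: 35.0
```

The opening is 35.4 mm, so the button is in. I pull out along -x.

```bash
python3 -m handwheel '[[0.03,-0.005,0,0,0,0,0],[0.03,-0.015,0,0,0,0,0],[0.03,-0.02,0,0,0,0,0],[0.03,-0.02,0,0,0,0,0],[0.03,-0.02,0,0,0,0,0],[0.03,-0.02,0,0,0,0,0],[0.03,-0.02,0,0,0,0,0],[0.03,-0.012,0,0,0,0,0],[0.03,-0.005,0,0,0,0,0],[0.03,0,0,0,0,0,0],[0.03,0,0,0,0,0,0]]'
```

```text
time: 16.85
position: [0.5564, 0.068, 0.1661]
tool_rot: [-2.022, -2.402, -0.003]
ft_force: [-1.4, 5.5, 0.2]
grip_width: 0.404
grip_force: 35.0
```

```bash
python3 -m handwheel '[[0.03,-0.003,0,0,0,0,0],[0.03,0,0,0,0,0,0],[0.03,0,0,0,0,0,0]]'; python3 -m handwheel '[[0.03,-0.002,0,0,0,0,0],[0.03,0,0,0,0,0,0],[0.03,0,0,0,0,0,0]]'
```

```text
time: 17.23
position: [0.5569, 0.0653, 0.1661]
tool_rot: [-2.021, -2.402, -0.004]
ft_force: [-1.1, 5.4, 1.2]
grip_width: 0.407
grip_force: 35.0
time: 17.6
position: [0.5572, 0.0636, 0.1661]
tool_rot: [-2.021, -2.402, -0.004]
ft_force: [-1.4, 6.1, 0.0]
grip_width: 0.408
grip_force: 35.0
```

```bash
python3 -m handwheel '[[0.03,-0.0015,0,0,0,0,0],[0.03,0,0,0,0,0,0],[0.03,0,0,0,0,0,0],[0.03,0,0,0,0,0,0]]'
python3 - <<'E'
from bench import ctrl
from h import *
im,P=wcloud(ctrl,"w10")
for n in("scene","top"):
    s,d=ctrl.get_image(n);np.savez(n+"4.npz",im=s,d=d,**ctrl.camera_info(n))
    if n=="scene": sc=s
sc=cv2.resize(sc[130:300,330:500],(480,480),interpolation=2)
o=np.hstack([cv2.resize(sc,(400,400)),cv2.resize(im[100:420,160:480],(400,400))]);cv2.imwrite("pics/c10.png",o)
E
```

```text
time: 18.1
position: [0.5573, 0.0632, 0.1661]
tool_rot: [-2.02, -2.402, -0.005]
ft_force: [-1.9, 7.7, 0.1]
grip_width: 0.406
grip_force: 35.0
```

View pics/c10.png

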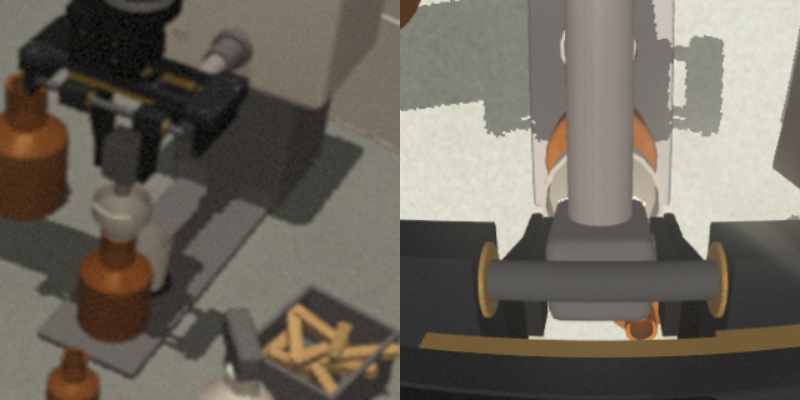

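The spout is out over the funnel: handle at (122,155) above funnel (122,212). The motion has stopped and the force is rising, so it is at the second stop. The jar stands upright in its place. Handing in.

```bash
python3 -c "
from bench import ctrl
print(ctrl.close_job())"
```

```text
the job is handed in; nothing more can be done
None
```

The job is handed in, with no verdict returned: the funnel sits home and level in the mid-sized jar, and the gripper holds the spout at its second stop over the funnel with the button in.

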